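# Hold the torch for work on the breaker box

## Robot

A 7-joint arm with a two-finger parallel gripper is mounted at the origin on the work surface. World frame = base frame: x ahead of the robot, y to its left, z up, the work surface at z = 0. Lengths are in m, angles in rad, forces in N, time in s.
With the tool pointing down it reaches from about 0.4 to 0.9 m from the base axis. Payload 5.5 kg.
Tool frame: the origin (TCP) lies midway between the tips of the shut fingers; the grasp point (between the pads) lies 19 mm behind it; z points along the fingers, y is the line along which they close (so a half turn about z gives the same grasp; the last joint's range is limited). The gripper opens to 85 mm and grips with 20 to 120 N. Pads are 22 mm wide; open, the fingers measure 114 mm over their backs; the gripper's body (76 mm by 85 mm) begins 54 mm behind the grasp point. The pads swing forward as they close: fully open they stand 13 mm farther back than shut.
Start: joints at [1.385, 0.501, -0.427, 1.55, 0.221, 1.138, -0.21], TCP at [0.282, -0.586, 0.231] pointing down, gripper open.
Joint ranges: [-2.88, 2.88], [-0.31, 2.03], [-1.54, 1.56], [0.2, 2.42], [-1.41, 4.55], [0.19, 2.02], [-2.57, 2.57]. Speed limits (rad/s): [2.57, 2.57, 3.14, 3.14, 3.14, 3.14, 3.14].

## Interface

Orientations are given as a 3x3 rotation matrix whose columns are the frame's x, y, z axes.
In Python, from cell import robot gives the robot as it stands.
- The arm moves only by the tool step_hand, called after "Emit:" as name(argument=value, ...), one argument or row to a line, values as JSON. Schema: {"type":"object","properties":{"motion":{"type":"array","items":{"type":"object","properties":{"sx":{"type":"number"},"sy":{"type":"number"},"sz":{"type":"number"},"rx":{"type":"number"},"ry":{"type":"number"},"rz":{"type":"number"}},"additionalProperties":false},"minItems":1,"maxItems":10},"aperture":{"type":"number"},"force":{"type":"number"},"only":{"type":"string"},"quiet":{"type":"boolean"},"lines":{"type":"string"}},"required":["motion"],"additionalProperties":false}. motion is a list of rows, 1 to 10 of them, each an object with the fields sx, sy, sz (the shift in fractions of the full range, 1 being 0.6 m), rx, ry, rz (a rotation vector in shares of pi rad (1.0 is pi rad)); a field left out counts as zero; each row shifts and turns the commanded pose from where the row before left it, along the tool's axes as they then stand; what a row does not reach is not made up. A row lasts 1/12 s, in which the tool goes at most 0.0417 m and 0.125 rad, less where a joint would pass 70% of its speed; a pose out of reach is approached as far as the arm can. aperture is the finger opening in m, set as the call begins (left out keeps the last). The fingers move at their own pace and stop on an object; force is the grip in N (left out, the last holds). Time passes only in rows, so rows that do not move let the fingers close. The tool returns the time, the measured TCP pose, the force, the opening and the grip force at its end. only (a regular expression) keeps the lines of the reply that match it, lines (a string "A,B") keeps lines A to B, and quiet returns only ok. Shift and turn numbers lie between -1 and 1, and a call with a number outside is refused. Input that does not fit is refused with a message, and nothing moves.
- robot.observe(): the state, without advancing time (a new reading comes with each control period).
- robot.grab_frame(name): name is "scene" or "top"; returns (picture, depth): 384x512x3 uint8, blue, green, red; 384x512 float32, m along the optical axis (not along the pixel's ray), 0 where there is no reading.
- robot.camera_info(name): a dict with "fx", "fy", "cx", "cy" (pixels), "k1" (the pictures are not rectified: a ray, as slopes to the right and down, at radius r is drawn at 1 + k1 r^2 times it, then the intrinsics apply), "extrinsics" (4x4, takes a point from camera to world coordinates). Camera axes: x right, y down, z forward; pixel columns grow to the right and rows downward; lengths in m; the calibration is good to about 2 mm. A picture is of the moment at which its call begins. camera_info takes no time and is no camera call.
- robot.hand_in(): hands the job in; it is judged then, once.
The state is a dict: "time_s": time; "q": joint angles; "qvel": joint speeds; "tau": joint torques, N m; "tool_pos": TCP position; "tcp_rot": TCP orientation; "wrist_force": force on the tool from outside, world axes, zero at the start; "wrist_torque": the same for the moment, N m; "finger_gap": finger opening in m; "grasp_force": force on a finger pad.
Only numpy, scipy, OpenCV 4.12 (cv2) and the standard library are available. Lean on these libraries where they do the work, as an engineer would, in place of code of your own. Each camera call takes 0.05 s, during which the arm holds its last target. There are 200 camera calls.

## Task

Somebody is about to work on the breaker box. Move the tall spray can that stands in front of the torch out of the way by standing it upright in the wooden shoe-care tray and letting go of it; then draw the torch out of its slanting holder and hold it level, straight in front of the breaker box at the height of its row of breakers, with the lens facing the breakers squarely. Finish holding the torch there, still and touching nothing but the gripper; do not knock the can over and leave everything else where it lies.

Things in the scene. Friction and masses are not known exactly. Their poses are not given: they have to be found in the camera images.
- torch: Dark steel torch, round, 170 mm long, about 0.26 kg. Origin: centre of the flat lens; z axis from lens to tail (it shines along -z). Head 46 mm across for 42 mm, tapering to a 34 mm body from 60 mm to the tail; centre of mass 60 mm from the lens. Starts lens down in the sleeve, leaning 45 degrees, tail up and towards the robot (holder's -x), the last 100 mm sticking out.
- torch_grip (a point): Point on the torch's axis, 105 mm from the lens, in the middle of the part that sticks out of the holder: a good place to grip the 34 mm body, the fingers closing level, across the axis.
- holder: Fixed black torch holder: foot 130 (x) by 90 mm, 8 mm thick; square sleeve leaning 45 degrees, mouth facing up and along its own -x, to the robot. Sleeve inside 52 by 51 mm, 70 mm deep along the slant, outside 62 mm wide (y), top 106 mm above the table. The torch comes out only along the slant. Origin on the table, 15 mm to -x of the foot's middle; z up.
- holder_seat (a point): Centre of the torch's lens when it is fully in the holder: 30 mm ahead (+x) of the holder's origin, 34 mm above the table.
- can: Aluminium spray can with a white cap, 210 mm tall, body 52 mm across up to 145 mm, cap 38 mm across from 158 to 210 mm, 0.2 to 0.35 kg. Origin at the centre of its underside, z up. It starts standing on the table close in front of the torch's tail, in the way of the torch coming out.
- tray: Fixed shallow wooden tray, 200 (x) by 140 (y) mm, 22 mm high, walls and floor 4 mm thick, open on top. Origin at the centre of its underside. It stands left or right of the holder; a polish tin stands in its far (+x) half.
- tray_free (a point): Middle of the free near half of the tray, on the inner floor (4 mm above the table), 45 mm from the tray's centre along its -x.
- breakerbox: Fixed white breaker box on a wooden foot, 80 (x) by 260 (y) mm, 235 mm high over all (foot 110 by 280 by 15 mm), beyond the holder on the far side of the table. Its front, with the breakers, faces along its own -x, towards the robot. Origin on the table, straight below the front of the breakers (20 mm in front of the white front face); its x points into the box.
- breakers (a point): Middle of the row of breakers, straight above the breaker box's origin, 170 mm above the table.
- polish_tin: Round flat shoe-polish tin, 69 mm across, 22 mm high, standing in the far (+x) half of the tray. Origin at the centre of its underside. Leave it alone.
- key_dish: White ceramic dish with keys in it, 130 mm across the rim, 24 mm high. Origin at the centre of its underside. Leave it alone.
- padlock: Brass padlock lying flat, about 32 + 32 mm shackle long (x) by 45 mm wide, 20 mm high. Origin under the middle of its brass body. Leave it alone.
- brush: Wooden shoe brush, 150 (x) by 48 by 40 mm high, bristles down. Origin at the centre of its underside. Leave it alone.
- glasses_case: Black glasses case, 155 (x) by 58 by 36 mm high. Origin at the centre of its underside. Leave it alone.
- shoehorn: Flat steel shoehorn, about 200 mm long (x), 16 to 36 mm wide, 6 mm thick, lying down. Origin on its underside, near the middle. Leave it alone.
- bulb_box: Upright cardboard box, 65 by 65 by 110 mm high. Origin at the centre of its underside. Leave it alone.

How it is judged:
By the outcome, as a careful person would: the job done as asked, in the order asked, and still so for the second after the job is handed in, while the arm keeps its last pose, push and grip.
It also fails if it takes over 53 s, if anything falls off the work surface, if the arm or the gripper's body presses on something with over 40 N, if the wrist force passes 120 N, or if a joint passes its speed limit or range.

## Working session

There is one attempt and no reset: what is moved stays moved. The work goes in short steps, Python scripts to look and compute and a tool call to move; the robot and the scene stay as the last step left them, time stands still between calls to the robot, and variables do not carry over. Pictures are saved under pics/ and viewed, at most 10 in all, crops included, and the job is handed in when it is done.

```bash
ls; mkdir -p pics; cat > h.py <<'E'
import numpy as np, cv2
from cell import robot
def grab(n):
    im,d=robot.grab_frame(n); return im,d,robot.camera_info(n)
def pt(c,d,u,v):
    K=np.array([[c['fx'],0,c['cx']],[0,c['fy'],c['cy']],[0,0,1.]])
    x,y=(u-c['cx'])/c['fx'],(v-c['cy'])/c['fy']
    X,Y=x,y
    for _ in range(10):
        s=1+c['k1']*(X*X+Y*Y); X,Y=x/s,y/s
    E=np.array(c['extrinsics']); return (E@np.array([X*d,Y*d,d,1]))[:3]
def cloud(c,D):
    v,u=np.mgrid[:D.shape[0],:D.shape[1]].astype(float)
    x,y=(u-c['cx'])/c['fx'],(v-c['cy'])/c['fy']
    X,Y=x,y
    for _ in range(10):
        s=1+c['k1']*(X*X+Y*Y); X,Y=x/s,y/s
    E=np.array(c['extrinsics']); P=np.stack([X*D,Y*D,D],-1)@E[:3,:3].T+E[:3,3]
    P[D<=0]=np.nan; return P
E
python3 - <<'E'
from h import *
for n in ('scene','top'):
    im,d,c=grab(n); cv2.imwrite(f'pics/{n}0.png',im); np.savez(f'{n}0.npz',d=d,P=cloud(c,d),im=im)
    print(n,{k:np.round(v,3).tolist() for k,v in c.items()})
o=robot.observe(); print(o)
E
```

```text
cell.py
pics
scene {'fx': 391.45, 'fy': 391.45, 'cx': 248.506, 'cy': 192.355, 'k1': -0.101, 'extrinsics': [[0.448, 0.698, -0.558, 1.207], [0.894, -0.346, 0.285, -0.302], [0.006, -0.627, -0.779, 1.056], [0.0, 0.0, 0.0, 1.0]]}
top {'fx': 391.432, 'fy': 391.432, 'cx': 253.237, 'cy': 182.853, 'k1': 0.022, 'extrinsics': [[0.02, -0.988, 0.156, 0.419], [-1.0, -0.019, 0.005, 0.003], [-0.002, -0.156, -0.988, 1.153], [0.0, 0.0, 0.0, 1.0]]}
{'time_s': 0.1, 'q': array([ 1.38518455,  0.50176616, -0.42680893,  1.55133464,  0.220783  ,
        1.13831588, -0.21031366]), 'qvel': array([-0.00219236, -0.0024794 , -0.00072277, -0.0015776 , -0.00024696,
        0.0008702 ,  0.0012664 ]), 'tau': array([-1.09500441e-02, -5.70809197e+01, -5.83883241e+00, -2.81746119e+01,
        1.03759483e-02,  5.58493673e-03,  2.12920604e-06]), 'tool_pos': array([ 0.28172951, -0.58507588,  0.23036013]), 'tcp_rot': array([[ 9.00951768e-01,  4.33918682e-01, -6.98915572e-04],
       [ 4.33919238e-01, -9.00950296e-01,  1.63078033e-03],
       [ 7.79378592e-05, -1.77252733e-03, -9.99998426e-01]]), 'wrist_force': array([ 0.31584395,  0.32654723, -0.41118424]), 'wrist_torque': array([-0.00077022, -0.04397055, -0.01440443]), 'grasp_force': 0.0, 'finger_gap': 0.08543107998307702}
```

View pics/scene0.png

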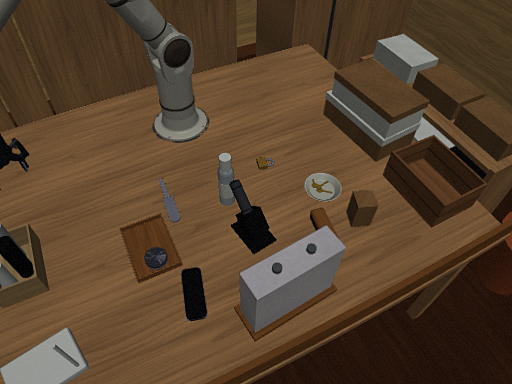

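View pics/top0.png

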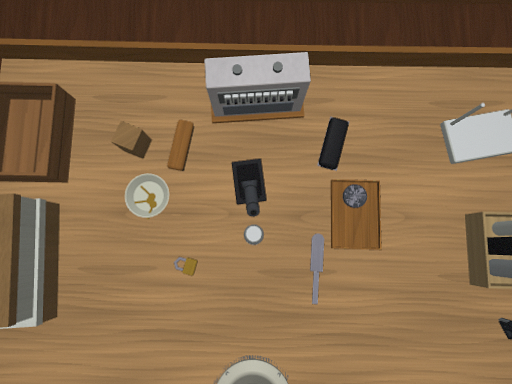

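The scene view shows the can at about (226,180), the torch tail at (236,185), the holder at (254,230), the tray at (150,247) and the box at (290,285). In the top view the can cap is at (254,234), the torch tail at (253,209), the holder at (249,182), the tray at (356,214), the tin at (355,196) and the breakers at (258,98). Next I'll enlarge both views and print depth points.

```bash
python3 - <<'E'
from h import *
im=np.load('top0.npz')['im'][40:260,195:395]; 
cv2.imwrite('pics/topc.png',cv2.resize(im,None,fx=2.7,fy=2.7,interpolation=cv2.INTER_CUBIC))
im=np.load('scene0.npz')['im'][140:340,110:350]
cv2.imwrite('pics/scenec.png',cv2.resize(im,None,fx=3,fy=3,interpolation=cv2.INTER_CUBIC))
E
```

```text
(no output)
```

View pics/topc.png

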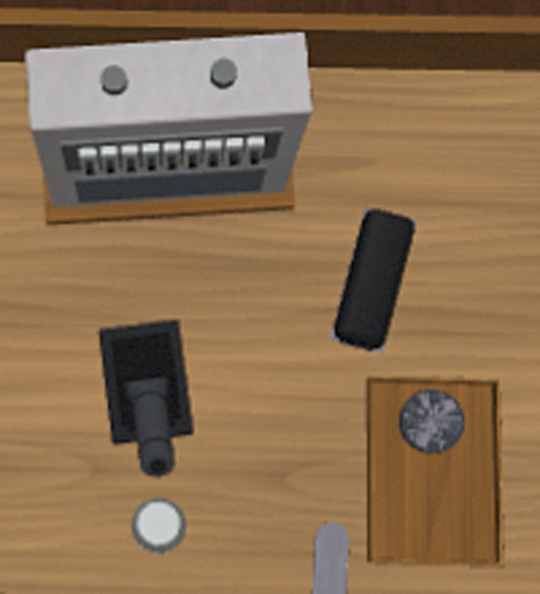

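View pics/scenec.png

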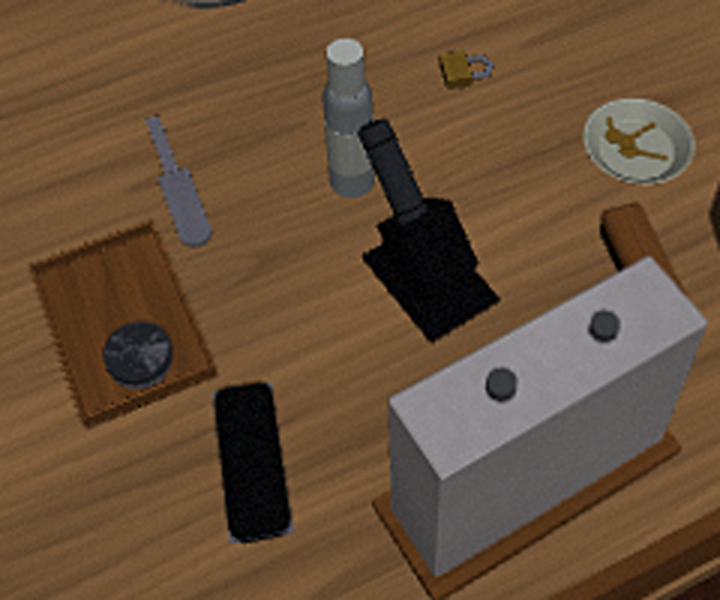

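The top crop shows the can cap at crop (158,524), the torch tail at (157,462), and the holder foot corners at (100,330), (179,321), (193,434) and (112,443). It also has the tray corners at (367,377), (498,381), (499,562), (367,563), and the box's top front edge running (36,130) to (312,111). In the scene crop, the cap is at (346,48), the tail at (375,128) and the torch axis runs towards (410,208).

```bash
cat >> h.py <<'E'
def ray(n,u,v):
    c=robot.camera_info(n); o=np.array(c['extrinsics'])[:3,3]; r=pt(c,1.,u,v)-o; return o,r/np.linalg.norm(r)
T=lambda x,y:(195+x/2.7,40+y/2.7)
S=lambda x,y:(110+x/3,140+y/3)
def onz(n,uv,z):
    o,r=ray(n,*uv); return o+r*(z-o[2])/r[2]
def tri(a,b):
    (o1,r1),(o2,r2)=ray('top',*a),ray('scene',*b)
    t=np.linalg.lstsq(np.c_[r1,-r2],o2-o1,rcond=None)[0]; p,q=o1+r1*t[0],o2+r2*t[1]; return (p+q)/2,np.linalg.norm(p-q)
E
python3 - <<'E'
from h import *
np.set_printoptions(precision=4,suppress=True)
print('cap',tri(T(158,524),S(346,48)))
print('tail',tri(T(157,462),S(375,128)))
print('box top L',tri(T(36,130),S(705,323)[:2]) ,'R',tri(T(312,111),S(391,402)))
for n,l,z in (('foot',[(100,330),(179,321),(193,434),(112,443)],.008),('tray',[(367,377),(498,381),(499,562),(367,563)],.022),('boxtop',[(36,130),(312,111),(305,33),(28,52)],.235),('bfoot',[(46,223),(294,207)],.015)):
    p=np.array([onz('top',T(*q),z) for q in l]); print(n,p[:,:2].tolist(),p.mean(0))
for n,z,l in (('trayS',.022,[(32,265),(152,224),(215,374),(87,425)]),('boxtopS',.235,[(391,402),(650,259),(705,323),(440,477)])):
    p=np.array([onz('scene',S(*q),z) for q in l]); print(n,p[:,:2].tolist(),p.mean(0))
for n,f,q in (('top',T,[(158,524),(157,462),(433,500),(173,154)]),('scene',S,[(346,48),(375,128),(100,290),(396,165),(410,200)])):
    P=np.load(n+'0.npz')['P']
    for a in q: u,v=f(*a); print(n,a,P[round(v)-0,round(u)])
# can: points of body and cap in depth
P=np.concatenate([np.load(n+'0.npz')['P'].reshape(-1,3) for n in ('top','scene')])
c=tri(T(158,524),S(346,48))[0]
for lo,hi in ((.02,.13),(.165,.2),(.206,.215)):
    m=(abs(P[:,2]-(lo+hi)/2)<(hi-lo)/2)&(np.hypot(*(P[:,:2]-c[:2]).T)<.045); Q=P[m]; print('can',lo,m.sum(),Q.min(0),Q.max(0))
# torch body points
for n in('top','scene'):
    Pn=np.load(n+'0.npz')['P'].reshape(-1,3)
    m=(Pn[:,2]>.10)&(Pn[:,2]<.17)&(abs(Pn[:,1]-c[1])<.06)&(Pn[:,0]>c[0]+.03)&(Pn[:,0]<c[0]+.15);Q=Pn[m]
    for z in np.arange(.1,.17,.01):
        w=Q[abs(Q[:,2]-z-.005)<.005]
        if len(w): print(n,z,len(w),w.mean(0),w.min(0)[:2],w.max(0)[:2])
E
```

```text
cap (array([0.4439, 0.0066, 0.2101]), np.float64(0.0032526940799278976))
tail (array([0.504 , 0.0088, 0.1486]), np.float64(0.003271137535850654))
box top L (array([0.8403, 0.1521, 0.1575]), np.float64(0.0411998821847883)) R (array([ 0.8234, -0.1275,  0.2292]), np.float64(0.0036231441308461274))
foot [[0.6600349475800877, 0.07375272567653134], [0.6719184678523329, -0.01340132632374251], [0.5465053162153107, -0.03074853229217961], [0.534930908183616, 0.0571433931696759]] [0.6033 0.0217 0.008 ]
tray [[0.6107580156239818, -0.21779716860228532], [0.6091411367607167, -0.3589221592512619], [0.4161567400859262, -0.3539545269070228], [0.41208851489926385, -0.21550365567697247]] [ 0.512  -0.2865  0.022 ]
boxtop [[0.797178611020477, 0.12343799228466965], [0.8202158706350595, -0.12832008847465248], [0.8960051676244862, -0.12192875533411564], [0.8725266352055012, 0.13357551726135927]] [0.8465 0.0017 0.235 ]
bfoot [[0.7792175891742096, 0.13701934093103846], [0.8031088404530785, -0.13965059953581424]] [ 0.7912 -0.0013  0.015 ]
trayS [[0.4164995013900801, -0.3543207556591748], [0.4221712644011649, -
[... 1252 characters left out ...]
99999999999997 103 [0.5104 0.0086 0.1554] [ 0.4954 -0.0077] [0.5318 0.0232]
top 0.15999999999999998 40 [0.512  0.0075 0.1627] [ 0.5049 -0.0049] [0.518  0.0204]
scene 0.1 64 [0.5733 0.0176 0.1047] [ 0.5499 -0.0067] [0.5939 0.0517]
scene 0.11 49 [0.5582 0.0103 0.1151] [ 0.5394 -0.0041] [0.57   0.0285]
scene 0.12 53 [0.5486 0.0096 0.1253] [ 0.5275 -0.0066] [0.5617 0.0294]
scene 0.13 51 [0.5378 0.0076 0.135 ] [ 0.52   -0.0074] [0.5534 0.0266]
scene 0.13999999999999999 52 [0.5273 0.0051 0.1452] [ 0.5014 -0.0088] [0.5406 0.0244]
scene 0.14999999999999997 59 [0.5174 0.0065 0.1551] [ 0.4969 -0.0095] [0.5337 0.024 ]
scene 0.15999999999999998 20 [0.5126 0.0065 0.1626] [ 0.5047 -0.0069] [0.5219 0.0188]
```

Units first: shifts go in shares of 0.6 m and turns go in shares of pi rad. So -0.0288 m / 0.6 = -0.048, 0.025 m / 0.6 = 0.0417.

Emit:
step_hand(
  motion=[
    {"sx":0.0417, "sy":-0.048, "sz":-0.0067},
    {"sx":0.0417, "sy":-0.048, "sz":-0.0067},
    {"sx":0.0417, "sy":-0.048, "sz":-0.0067},
    {"sx":0.0417, "sy":-0.048, "sz":-0.0067},
    {"sx":0.0417, "sy":-0.048, "sz":-0.0067},
    {"sx":0.0417, "sy":-0.048, "sz":-0.0067},
    {"sx":0.0417, "sy":-0.048, "sz":-0.0067},
    {"sx":0.0417, "sy":-0.048, "sz":-0.0067},
    {"sx":0.0417, "sy":-0.048, "sz":-0.0067},
    {"sx":0.0417, "sy":-0.048, "sz":-0.0067},
  ],
  aperture=0.085,
  force=60,
)

```text
time_s: 0.93
tool_pos: [0.3821, -0.2157, 0.2713]
tcp_rot: [[0.901, 0.434, -0.0], [0.434, -0.901, -0.0], [-0.001, -0.0, -1.0]]
wrist_force: [0.8, -0.4, -0.4]
finger_gap: 0.0853
grasp_force: 0.0
```

Emit:
step_hand(
  motion=[
    {"sx":0.0417, "sy":-0.048},
    {"sx":0.0417, "sy":-0.048},
    {"sx":0.0417, "sy":-0.048},
    {"sx":0.0417, "sy":-0.048},
    {"rz":0.0357},
    {"rz":0.0357},
    {"rz":0.0357},
    {"rz":0.0357},
    {},
    {},
  ],
)

```text
time_s: 1.77
tool_pos: [0.4222, -0.0704, 0.2711]
tcp_rot: [[1.0, 0.004, -0.0], [0.004, -1.0, 0.0], [-0.0, -0.0, -1.0]]
wrist_force: [-0.7, 0.3, -0.3]
finger_gap: 0.0849
grasp_force: 0.0
```

To row units: -0.0375 m / 0.6 = -0.0625, 0.025 m / 0.6 = 0.0417.

Emit:
step_hand(
  motion=[
    {"sx":0.0192, "sy":-0.0625},
    {"sx":0.0192, "sy":-0.0625},
    {},
    {"sz":0.0417},
    {"sz":0.0417},
    {"sz":0.0417},
    {"sz":0.0417},
    {},
    {},
  ],
)

```text
time_s: 2.52
tool_pos: [0.4443, 0.0048, 0.1707]
tcp_rot: [[1.0, 0.004, -0.003], [0.004, -1.0, 0.001], [-0.003, -0.001, -1.0]]
wrist_force: [0.2, -0.2, 0.3]
finger_gap: 0.0847
grasp_force: 0.0
```

```bash
python3 - <<'E'
from h import *
im,d,c=grab('scene'); cv2.imwrite('pics/g.png',cv2.resize(im[120:240,160:320],None,fx=4,fy=4,interpolation=cv2.INTER_CUBIC))
E
```

```text
(no output)
```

View pics/g.png

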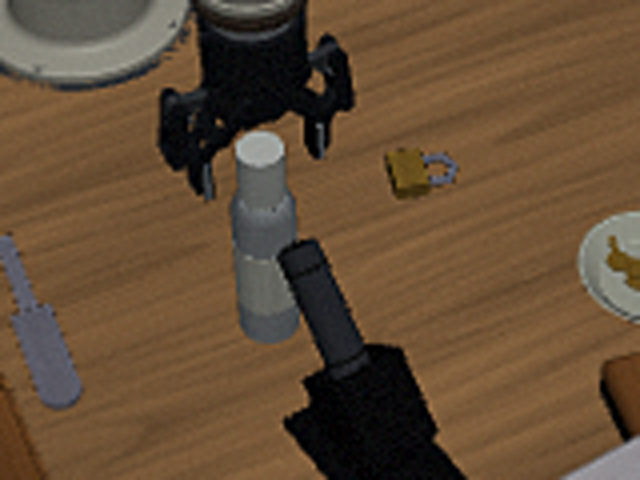

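The open fingers, at crop (208,190) and (316,150), straddle the cap at (262,150). Now I'll close.

Emit:
step_hand(
  motion=[
    {},
    {},
    {},
    {},
    {},
    {},
    {},
    {},
    {},
    {},
  ],
  aperture=0,
  force=70,
)

```text
time_s: 3.4
tool_pos: [0.4463, 0.0046, 0.1725]
tcp_rot: [[1.0, 0.001, 0.002], [0.001, -1.0, -0.001], [0.002, 0.001, -1.0]]
wrist_force: [-1.1, 0.2, 7.3]
finger_gap: 0.0369
grasp_force: 69.5
```

To row units: -0.02 m / 0.6 = -0.0333, -0.01 m / 0.6 = -0.0167.

Emit:
step_hand(
  motion=[
    {"sz":-0.0167},
    {"sz":-0.0333},
    {"sz":-0.0333},
    {"sz":-0.0167},
    {},
    {"sy":0.0167},
    {"sy":0.0333},
    {"sy":0.0333},
    {"sy":0.0333},
    {"sy":0.0333},
  ],
)

```text
time_s: 4.23
tool_pos: [0.444, -0.0872, 0.2299]
tcp_rot: [[1.0, 0.001, -0.003], [0.001, -1.0, 0.0], [-0.003, -0.0, -1.0]]
wrist_force: [0.9, -0.6, -3.1]
finger_gap: 0.0364
grasp_force: 70.7
```

Emit:
step_hand(
  motion=[
    {"sx":0.0042, "sy":0.0367},
    {"sx":0.0042, "sy":0.0367},
    {"sx":0.005, "sy":0.0417},
    {"sx":0.005, "sy":0.0417},
    {"sx":0.005, "sy":0.0417},
    {"sx":0.005, "sy":0.0417},
    {"sx":0.005, "sy":0.0367},
    {"sx":0.005, "sy":0.0333},
    {"sx":0.0033, "sy":0.025},
    {},
  ],
)

```text
time_s: 5.07
tool_pos: [0.469, -0.291, 0.2295]
tcp_rot: [[1.0, -0.004, -0.002], [-0.004, -1.0, -0.0], [-0.002, 0.0, -1.0]]
wrist_force: [-0.6, -0.6, -3.6]
finger_gap: 0.0367
grasp_force: 70.9
```

Emit:
step_hand(
  motion=[
    {},
    {},
    {},
  ],
)

```text
time_s: 5.32
tool_pos: [0.4704, -0.285, 0.2309]
tcp_rot: [[1.0, 0.003, -0.001], [0.003, -1.0, 0.001], [-0.001, -0.001, -1.0]]
wrist_force: [-0.0, -0.2, -3.0]
finger_gap: 0.0365
grasp_force: 70.9
```

```bash
python3 - <<'E'
from h import *
im,d,c=grab('scene'); cv2.imwrite('pics/g2.png',cv2.resize(im[120:300,90:270],None,fx=3.3,fy=3.3,interpolation=cv2.INTER_CUBIC))
E
```

```text
(no output)
```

View pics/g2.png

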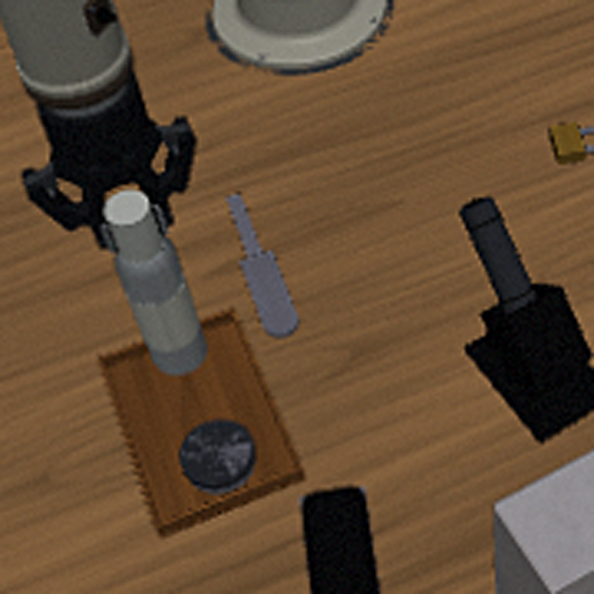

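The can hangs over the near half of the tray, with the cap at crop (127,208) and the base at (180,362). I'll check its tilt from depth.

```bash
python3 - <<'E'
from h import *
np.set_printoptions(precision=4,suppress=True)
from scipy.optimize import least_squares
P=[]
for n in('scene','top'):
    im,d,c=grab(n); P.append(cloud(c,d).reshape(-1,3))
P=P[0] # scene
m=(np.hypot(P[:,0]-.47,P[:,1]+.286)<.06)&(P[:,2]>.03)&(P[:,2]<.19);P=P[m]
for z in np.arange(.03,.19,.02):
    w=P[abs(P[:,2]-z-.01)<.01]; print(round(z+.01,3),len(w),w.min(0),w.max(0),w.mean(0))
B=P[(P[:,2]>.055)&(P[:,2]<.17)]
f=lambda p:np.hypot(B[:,0]-p[0]-p[2]*(B[:,2]-.11),B[:,1]-p[1]-p[3]*(B[:,2]-.11))-.026
r=least_squares(f,[.47,-.286,0,0],loss='soft_l1',f_scale=.003); print(len(B),r.x,abs(r.fun).mean())
E
```

```text
Traceback (most recent call last):
ValueError: zero-size array to reduction operation minimum which has no identity
```

```bash
python3 - <<'E'
from h import *
np.set_printoptions(precision=4,suppress=True)
from scipy.optimize import least_squares
im,d,c=grab('scene'); P=cloud(c,d).reshape(-1,3)
m=(np.hypot(P[:,0]-.47,P[:,1]+.286)<.06)&(P[:,2]>.04)&(P[:,2]<.19);P=P[m]
print(P[:,2].min())
B=P[(P[:,2]>.065)&(P[:,2]<.2)]
f=lambda p:np.hypot(B[:,0]-p[0]-p[2]*(B[:,2]-.13),B[:,1]-p[1]-p[3]*(B[:,2]-.13))-.026
r=least_squares(f,[.47,-.286,0,0],loss='soft_l1',f_scale=.003); print(len(B),r.x,abs(r.fun).mean())
E
```

```text
0.05752248667360449
486 [ 0.4703 -0.2853 -0.0022 -0.0027] 0.0008751916504025143
```

Upright and centred over the free half. Lowering it now.

To row units: 0.015 m / 0.6 = 0.025, 0.012 m / 0.6 = 0.02.

Emit:
step_hand(
  motion=[
    {"sz":0.025},
    {"sz":0.025},
    {"sz":0.02},
    {"sz":0.01},
    {"sz":0.0067},
    {},
    {"sz":0.0033},
    {},
    {},
  ],
)

```text
time_s: 6.27
tool_pos: [0.471, -0.2866, 0.1779]
tcp_rot: [[1.0, 0.001, 0.001], [0.001, -1.0, -0.001], [0.001, 0.001, -1.0]]
wrist_force: [-1.2, 0.1, -2.4]
finger_gap: 0.0367
grasp_force: 71.0
```

To row units: 0.0015 m / 0.6 = 0.0025.

Emit:
step_hand(
  motion=[
    {"sz":0.0025},
    {},
    {},
    {},
  ],
)

```text
time_s: 6.6
tool_pos: [0.4712, -0.2867, 0.1765]
tcp_rot: [[1.0, 0.001, 0.001], [0.001, -1.0, -0.001], [0.001, 0.001, -1.0]]
wrist_force: [0.3, -0.5, 2.3]
finger_gap: 0.0369
grasp_force: 71.6
```

Touching down. Next: release, then rise.

Emit:
step_hand(
  motion=[
    {},
    {},
    {},
    {},
    {},
    {},
    {},
    {},
  ],
  aperture=0.085,
)

```text
time_s: 7.27
tool_pos: [0.4706, -0.2864, 0.1758]
tcp_rot: [[1.0, 0.001, -0.0], [0.001, -1.0, 0.0], [-0.0, -0.0, -1.0]]
wrist_force: [0.4, 0.2, 0.7]
finger_gap: 0.0848
grasp_force: 0.0
```

Emit:
step_hand(
  motion=[
    {"sz":-0.0167},
    {"sz":-0.0333},
    {"sz":-0.05},
    {"sz":-0.05},
    {"sz":-0.0333},
    {},
  ],
)

```text
time_s: 7.77
tool_pos: [0.4735, -0.2873, 0.2916]
tcp_rot: [[1.0, 0.001, 0.007], [0.001, -1.0, -0.005], [0.007, 0.005, -1.0]]
wrist_force: [0.8, -0.8, 0.1]
finger_gap: 0.0851
grasp_force: 0.0
```

```bash
python3 - <<'E'
from h import *
im,d,c=grab('top'); P=cloud(c,d).reshape(-1,3)
m=(np.hypot(P[:,0]-.47,P[:,1]+.286)<.06)&(P[:,2]>.205)&(P[:,2]<.225);print(P[m].mean(0),m.sum())
im,d,c=grab('scene'); P=cloud(c,d).reshape(-1,3)
from scipy.optimize import least_squares
B=P[(np.hypot(P[:,0]-.47,P[:,1]+.286)<.06)&(P[:,2]>.03)&(P[:,2]<.145)]
f=lambda p:np.hypot(B[:,0]-p[0]-p[2]*(B[:,2]-.08),B[:,1]-p[1]-p[3]*(B[:,2]-.08))-.026
r=least_squares(f,[.47,-.286,0,0],loss='soft_l1',f_scale=.003); print(len(B),r.x.round(4),abs(r.fun).mean())
E
```

```text
[ 0.46197686 -0.28272513  0.21344001] 85
403 [ 0.4706 -0.2857  0.004  -0.0188] 0.0009314239961811172
```

```bash
python3 - <<'E'
from h import *
np.set_printoptions(precision=4,suppress=True)
from scipy.optimize import least_squares
u0=np.array([-.7*np.cos(.135),-.7*np.sin(.135),.714])
for ns in (('top',),('scene',),('top','scene')):
    B=[]
    for n in ns:
        P=np.load(n+'0.npz')['P'].reshape(-1,3); r=P-np.array([.547,.0137,.108]); s=r@(u0/np.linalg.norm(u0)); rad=np.linalg.norm(r-s[:,None]*u0,axis=1)
        B.append(P[(s>-.025)&(s<.05)&(rad<.03)])
    B=np.concatenate(B)
    def f(p):
        u=np.array([-1,p[2],p[3]]); u/=np.linalg.norm(u)
        # p0,p1: y,z of axis at x=.547
        return np.linalg.norm(np.cross(B-np.array([.547,p[0],p[1]]),u),axis=1)-.017
    r=least_squares(f,[.0137,.108,-.135,1],loss='soft_l1',f_scale=.002); print(ns,len(B),r.x,abs(r.fun).mean())
E
```

```text
('top',) 219 [ 0.0136  0.1091 -0.1385  1.0222] 0.0007460223185467396
('scene',) 270 [ 0.0135  0.1079 -0.143   1.0071] 0.001367409410062651
('top', 'scene') 489 [ 0.0136  0.1085 -0.1388  1.0166] 0.0011272027885016053
```

To row units: -0.0305 m / 0.6 = -0.0508, 0.0107 m / 0.6 = 0.0178.

Emit:
step_hand(
  motion=[
    {"sx":0.0178, "sy":-0.0508},
    {"sx":0.0178, "sy":-0.0508},
    {"sx":0.0178, "sy":-0.0508},
    {"sx":0.0178, "sy":-0.0508},
    {"sx":0.0178, "sy":-0.0508},
    {"sx":0.0178, "sy":-0.0508},
    {"sx":0.0178, "sy":-0.0508},
    {"sx":0.0178, "sy":-0.0508},
    {"sx":0.0178, "sy":-0.0508},
    {"sx":0.0178, "sy":-0.0508},
  ],
)

```text
time_s: 8.7
tool_pos: [0.5767, 0.0199, 0.2843]
tcp_rot: [[1.0, 0.001, -0.003], [0.001, -1.0, -0.0], [-0.003, 0.0, -1.0]]
wrist_force: [0.3, 0.0, 0.7]
finger_gap: 0.0848
grasp_force: 0.0
```

Emit:
step_hand(
  motion=[
    {"rz":-0.022},
    {"rz":-0.022},
    {"ry":-0.0371},
    {"ry":-0.0371},
    {"ry":-0.0371},
    {},
    {},
    {},
  ],
)

```text
time_s: 9.37
tool_pos: [0.5768, 0.0192, 0.2848]
tcp_rot: [[0.93, 0.139, -0.34], [0.131, -0.99, -0.047], [-0.343, -0.001, -0.939]]
wrist_force: [-0.7, 0.6, -0.1]
finger_gap: 0.0849
grasp_force: 0.0
```

```bash
cat > rel.py <<'E'
import sys; from h import *
o=robot.observe(); t=np.array(eval(sys.argv[1])); R=np.array(o['tcp_rot'])
print('tool delta',(R.T@(t-o['tool_pos'])).round(4))
E
python3 rel.py '[.5396,.0126,.0878]'
```

```text
tool delta [0.0321 0.0015 0.198 ]
```

To row units: 0.03 m / 0.6 = 0.05, 0.02 m / 0.6 = 0.0333.

Emit:
step_hand(
  motion=[
    {"sx":0.0267},
    {"sx":0.0267, "sy":0.0025},
    {"sz":0.05},
    {"sz":0.05},
    {"sz":0.05},
    {"sz":0.05},
    {"sz":0.0333},
    {"sz":0.0333},
    {},
    {},
  ],
)

```text
time_s: 10.2
tool_pos: [0.5525, 0.013, 0.126]
tcp_rot: [[0.931, 0.138, -0.338], [0.13, -0.99, -0.048], [-0.342, 0.001, -0.94]]
wrist_force: [0.6, 0.0, 0.1]
finger_gap: 0.085
grasp_force: 0.0
```

```bash
python3 rel.py '[.5396,.0126,.0878]'
```

```text
tool delta [ 0.001  -0.0015  0.0403]
```

To row units: 0.015 m / 0.6 = 0.025, 0.01 m / 0.6 = 0.0167.

Emit:
step_hand(
  motion=[
    {"sz":0.025},
    {"sx":0.0017, "sy":-0.0017, "sz":0.025},
    {"sz":0.0167},
    {},
    {},
  ],
)

```text
time_s: 10.62
tool_pos: [0.5408, 0.0129, 0.0878]
tcp_rot: [[0.931, 0.138, -0.338], [0.13, -0.99, -0.048], [-0.342, 0.0, -0.94]]
wrist_force: [0.2, 0.2, 1.1]
finger_gap: 0.0849
grasp_force: 0.0
```

```bash
python3 rel.py '[.5396,.0126,.0878]'
python3 - <<'E'
from h import *
im,d,c=grab('scene'); cv2.imwrite('pics/g3.png',cv2.resize(im[110:270,160:320],None,fx=3.7,fy=3.7,interpolation=cv2.INTER_CUBIC))
E
```

```text
tool delta [-0.0012  0.0001  0.0004]
```

View pics/g3.png

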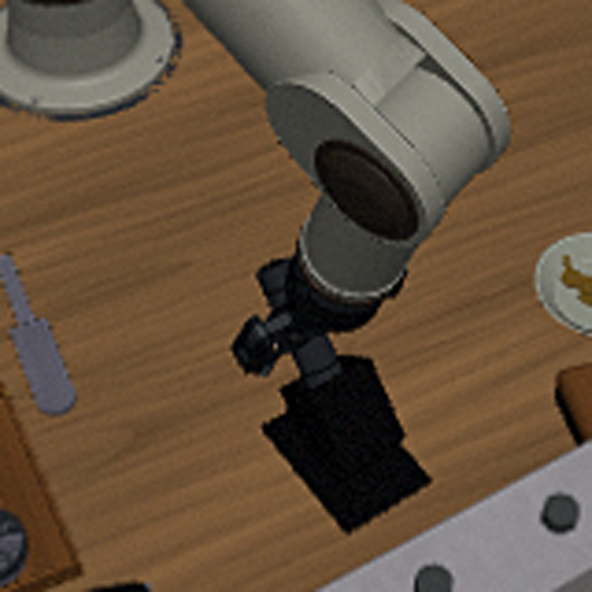

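The torch body at crop (315,360) is between the fingers, just above the sleeve mouth, and nothing is in contact. Closing.

Emit:
step_hand(
  motion=[
    {},
    {},
    {},
    {},
    {},
    {},
    {},
    {},
    {},
    {},
  ],
  aperture=0,
  force=110,
)

```text
time_s: 11.5
tool_pos: [0.5403, 0.0132, 0.0871]
tcp_rot: [[0.93, 0.139, -0.339], [0.13, -0.99, -0.047], [-0.343, -0.0, -0.939]]
wrist_force: [-1.3, -0.7, 5.2]
finger_gap: 0.0312
grasp_force: 108.5
```

```bash
python3 - <<'E'
from h import *
R=np.array(robot.observe()['tcp_rot']); u=np.array([-1,-.1388,1.0]); u/=np.linalg.norm(u); print(R.T@u)
E
```

```text
[-9.08641669e-01 -8.29399474e-04 -4.17575896e-01]
```

To row units: -0.0091 m / 0.6 = -0.0152, -0.0055 m / 0.6 = -0.0092.

Emit:
step_hand(
  motion=[
    {"sx":-0.0092, "sz":-0.0042},
    {"sx":-0.0152, "sz":-0.007},
    {"sx":-0.0152, "sz":-0.007},
    {},
  ],
)

```text
time_s: 11.83
tool_pos: [0.5211, 0.0102, 0.1066]
tcp_rot: [[0.931, 0.139, -0.339], [0.13, -0.99, -0.048], [-0.342, 0.001, -0.94]]
wrist_force: [1.0, 0.4, 1.6]
finger_gap: 0.0314
grasp_force: 109.1
```

Emit:
step_hand(
  motion=[
    {"sx":-0.0227, "sz":-0.0105},
    {"sx":-0.0227, "sz":-0.0105},
    {"sx":-0.0227, "sz":-0.0105},
    {"sx":-0.0227, "sz":-0.0105},
    {"sx":-0.0227, "sz":-0.0105},
    {"sx":-0.0227, "sz":-0.0105},
    {},
  ],
)

```text
time_s: 12.42
tool_pos: [0.4566, 0.001, 0.1699]
tcp_rot: [[0.93, 0.139, -0.341], [0.13, -0.99, -0.049], [-0.344, 0.002, -0.939]]
wrist_force: [-0.4, 0.7, -1.8]
finger_gap: 0.0313
grasp_force: 109.1
```

To row units: -0.025 m / 0.6 = -0.0417, -0.0092 m / 0.6 = -0.0153, 0.1122 rad / 3.1416 = 0.0357.

Emit:
step_hand(
  motion=[
    {"sx":-0.0153, "sz":-0.0417},
    {"sx":-0.0153, "sz":-0.0417},
    {"sx":-0.0153, "sz":-0.0417},
    {"ry":0.0357},
    {"ry":0.0357},
    {"ry":0.0357},
    {"ry":0.0357},
    {"ry":0.0357},
    {"ry":0.0357},
    {"ry":0.0357},
  ],
)

```text
time_s: 13.25
tool_pos: [0.4575, 0.0006, 0.248]
tcp_rot: [[0.9, 0.137, 0.415], [0.126, -0.991, 0.055], [0.418, 0.003, -0.908]]
wrist_force: [-0.9, 2.6, -3.3]
finger_gap: 0.0316
grasp_force: 109.6
```

Emit:
step_hand(
  motion=[
    {},
    {},
    {},
  ],
)

```text
time_s: 13.5
tool_pos: [0.4594, 0.0024, 0.2489]
tcp_rot: [[0.902, 0.14, 0.409], [0.127, -0.99, 0.059], [0.413, -0.001, -0.911]]
wrist_force: [1.7, -0.4, -1.3]
finger_gap: 0.0316
grasp_force: 109.5
```

```bash
cat > torch.py <<'E'
from h import *
np.set_printoptions(precision=4,suppress=True)
from scipy.optimize import least_squares
o=robot.observe(); R=np.array(o['tcp_rot']); g=o['tool_pos']-.022*R[:,2]
a=R@np.array([.909,0,.418])  # expected tail->lens
print('g',g,'exp axis',a)
for ns in (('top',),('scene',),('top','scene')):
    B=[]
    for n in ns:
        im,d,c=grab(n);P=cloud(c,d).reshape(-1,3);r=P-g;s=r@a;rad=np.linalg.norm(r-s[:,None]*a,axis=1)
        H=P[(rad<.035)&(s>-.03)&(s<.15)];
        B.append(H[((H-g)@a>.064)&((H-g)@a<.102)])
        sh=(H-g)@a; print(n,'front s pct',np.percentile(sh,[97,99,100]),len(B[-1]))
    if 0: pass
    B=np.concatenate(B)
    e1=np.cross(a,[0,0,1]);e1/=np.linalg.norm(e1);e2=np.cross(e1,a)
    S0=g+.085*a
    def f(p): # head radius .023; axis through g(offset fixed small) 
        q=S0+p[0]*e1+p[1]*e2; w=q-(g+p[2]*e1+p[3]*e2); w/=np.linalg.norm(w)
        return np.r_[np.linalg.norm(np.cross(B-q,w),axis=1)-.023,p[2]*.5*np.sqrt(len(B)),p[3]*.5*np.sqrt(len(B))]
    x=least_squares(f,[0,0,0,0],loss='soft_l1',f_scale=.002).x
    q=S0+x[0]*e1+x[1]*e2; w=q-(g+x[2]*e1+x[3]*e2); w/=np.linalg.norm(w)
    print(ns,'head pt',q,'axis',w,'x',x)
E
python3 torch.py
```

```text
g [0.4504 0.0011 0.2689] exp axis [ 0.9906  0.1403 -0.0052]
top front s pct [0.1017 0.1039 0.1046] 340
('top',) head pt [0.5346 0.0132 0.2667] axis [ 0.9895  0.1424 -0.0252] x [-0.0002 -0.0018  0.     -0.0001]
scene front s pct [0.1062 0.107  0.1081] 187
('scene',) head pt [0.5345 0.0135 0.2667] axis [ 0.989   0.1458 -0.0262] x [-0.0005 -0.0018 -0.     -0.    ]
top front s pct [0.1022 0.1042 0.1054] 339
scene front s pct [0.1062 0.1066 0.1072] 187
('top', 'scene') head pt [0.5345 0.0138 0.267 ] axis [ 0.9885  0.1496 -0.0222] x [-0.0008 -0.0015  0.     -0.    ]
```

To row units: 0.05 rad / 3.1416 = 0.0159.

Emit:
step_hand(
  motion=[
    {"rx":-0.0072, "ry":0.0057, "rz":0.0159},
    {},
    {},
    {},
  ],
)

```text
time_s: 14.03
tool_pos: [0.4589, 0.0022, 0.2483]
tcp_rot: [[0.899, 0.086, 0.428], [0.077, -0.996, 0.039], [0.43, -0.002, -0.903]]
wrist_force: [-0.4, -0.0, -1.4]
finger_gap: 0.0315
grasp_force: 109.6
```

```bash
python3 torch.py
python3 - <<'E'
from h import *
R=np.array(robot.observe()['tcp_rot']);e=np.array([.996,.089,0])
t=np.array([.791,-.003,.17])-.08*e-.105*e+.022*R[:,2]; print(t, (R.T@(t-robot.observe()['tool_pos'])).round(4))
E
```

```text
g [0.4495 0.0014 0.2681] exp axis [0.9967 0.0865 0.0137]
top front s pct [0.1009 0.1031 0.1043] 339
('top',) head pt [0.5342 0.0089 0.2675] axis [ 0.996   0.0886 -0.0066] x [-0.0002 -0.0018 -0.     -0.    ]
scene front s pct [0.1058 0.1063 0.1074] 183
('scene',) head pt [0.5342 0.0089 0.2672] axis [ 0.9961  0.0882 -0.0103] x [-0.0001 -0.0021  0.     -0.0001]
top front s pct [0.101  0.103  0.1042] 337
scene front s pct [0.105  0.1061 0.1079] 183
('top', 'scene') head pt [0.5342 0.0088 0.2673] axis [ 0.9961  0.0875 -0.0097] x [-0.0001 -0.002   0.     -0.    ]
[ 0.6161753  -0.01862065  0.15014396] [0.0978 0.0341 0.1553]
```

To row units: 0.0194 m / 0.6 = 0.0323, 0.0122 m / 0.6 = 0.0203.

Emit:
step_hand(
  motion=[
    {"sx":0.01, "sy":0.0033, "sz":0.0167},
    {"sx":0.0203, "sy":0.0072, "sz":0.0323},
    {"sx":0.0203, "sy":0.0072, "sz":0.0323},
    {"sx":0.0203, "sy":0.0072, "sz":0.0323},
    {"sx":0.0203, "sy":0.0072, "sz":0.0323},
    {"sx":0.0203, "sy":0.0072, "sz":0.0323},
    {"sx":0.0203, "sy":0.0072, "sz":0.0323},
    {"sx":0.0203, "sy":0.0072, "sz":0.0323},
    {"sx":0.0108, "sy":0.0033, "sz":0.0155},
    {},
  ],
)

```text
time_s: 15.07
tool_pos: [0.609, -0.0191, 0.1527]
tcp_rot: [[0.901, 0.083, 0.425], [0.074, -0.997, 0.037], [0.427, -0.002, -0.904]]
wrist_force: [-0.1, -0.1, -1.5]
finger_gap: 0.0312
grasp_force: 109.5
```

Emit:
step_hand(
  motion=[
    {},
    {},
    {},
    {},
  ],
)

```text
time_s: 15.4
tool_pos: [0.6072, -0.0191, 0.155]
tcp_rot: [[0.9, 0.084, 0.427], [0.076, -0.996, 0.035], [0.428, 0.001, -0.904]]
wrist_force: [0.4, -0.4, -1.9]
finger_gap: 0.0312
grasp_force: 109.5
```

```bash
python3 torch.py; python3 - <<'E'
from h import *
im,d,c=grab('top'); a=im[40:260,195:395]
im2,d,c=grab('scene'); b=im2[120:340,110:350]
cv2.imwrite('pics/fin.png',np.hstack([cv2.resize(a,(364,400)),cv2.resize(b,(436,400))]))
E
```

```text
g [ 0.5978 -0.0198  0.1749] exp axis [0.9969 0.0837 0.0117]
top front s pct [0.102  0.1036 0.1055] 254
('top',) head pt [ 0.6825 -0.0125  0.1741] axis [ 0.9962  0.0867 -0.0089] x [-0.0003 -0.0018  0.     -0.    ]
scene front s pct [0.1055 0.106  0.1067] 207
('scene',) head pt [ 0.6826 -0.0128  0.1736] axis [ 0.9964  0.083  -0.0141] x [ 0.0001 -0.0023  0.     -0.0001]
top front s pct [0.1023 0.1042 0.1055] 259
scene front s pct [0.1055 0.1061 0.1068] 209
('top', 'scene') head pt [ 0.6826 -0.0127  0.1738] axis [ 0.9964  0.0844 -0.0116] x [-0.0001 -0.002   0.     -0.    ]
```

View pics/fin.png

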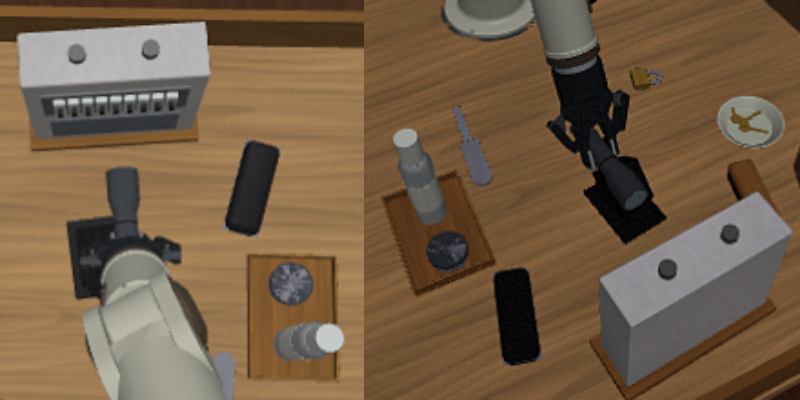

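The torch is level, pointing at the box just above the holder, and the can stands upright in the tray. A small correction is left: about 10 mm forward, 4 mm down and a slight pitch.

To row units: 0.0079 m / 0.6 = 0.0132, 0.0073 m / 0.6 = 0.0122, 0.009 rad / 3.1416 = 0.0029.

Emit:
step_hand(
  motion=[
    {"sx":0.0122, "sz":0.0132, "ry":0.0029},
    {},
    {},
    {},
    {},
    {},
  ],
)

```text
time_s: 16.2
tool_pos: [0.6173, -0.0179, 0.1504]
tcp_rot: [[0.897, 0.084, 0.434], [0.076, -0.996, 0.037], [0.436, 0.0, -0.9]]
wrist_force: [0.3, -0.0, -1.3]
finger_gap: 0.0315
grasp_force: 109.5
```

```bash
python3 torch.py; python3 -c "
from h import *
o=robot.observe();print(o['qvel'].round(3))"
```

```text
g [ 0.6077 -0.0187  0.1702] exp axis [0.9968 0.084  0.02  ]
top front s pct [0.1021 0.104  0.1049] 258
('top',) head pt [ 0.6925 -0.0113  0.17  ] axis [ 0.9962  0.0871 -0.0017] x [-0.0002 -0.0019  0.     -0.    ]
scene front s pct [0.1052 0.1062 0.1072] 213
('scene',) head pt [ 0.6925 -0.0116  0.1696] axis [ 0.9964  0.0841 -0.007 ] x [-0.     -0.0023  0.     -0.    ]
top front s pct [0.1019 0.1039 0.1049] 261
scene front s pct [0.1056 0.1063 0.107 ] 205
('top', 'scene') head pt [ 0.6925 -0.0116  0.1698] axis [ 0.9965  0.0833 -0.0045] x [ 0.0001 -0.0021  0.     -0.    ]
[ 0.    -0.     0.002 -0.001  0.001 -0.001 -0.001]
```

```bash
python3 -c "
from cell import robot
print(robot.hand_in())"
```

```text
the job is handed in; nothing more can be done
None
```

The job is handed in at about 16.5 s: the can stands upright in the tray, and the torch is held level and square to the breakers, its lens about 80 mm in front of them at a height of 0.170 m. No verdict came back.

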